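# Start a loaded test on the immunoassay analyser

### The arm

A 7-joint arm with a two-finger parallel gripper is mounted at the origin on the work surface. World frame = base frame: x ahead of the robot, y to its left, z up, the work surface at z = 0. Lengths are in m, angles in rad, forces in N, time in s.
With the tool pointing down it reaches from about 0.425 to 0.925 m from the base axis. Payload 6.8 kg.
Tool frame: the origin (TCP) lies at the very end of the fingers, on their centre line; the grasp point (between the pads) lies 19 mm behind it; z points along the fingers, y is the line along which they close (so a half turn about z gives the same grasp; the last joint's range is limited). The gripper opens to 85 mm and grips with 20 to 120 N. Pads are 22 mm wide; open, the fingers measure 114 mm over their backs; the gripper's body (76 mm by 85 mm) begins 54 mm behind the grasp point. The pads swing forward as they close: fully open they stand 13 mm farther back than shut.
Start: joints at [1.117, 0.477, 0.022, 1.555, -0.011, 1.109, -0.083], TCP at [0.229, -0.635, 0.231] pointing down, gripper open.
Joint ranges: [-2.96, 2.96], [-0.34, 2.1], [-1.41, 1.46], [0.24, 2.44], [-1.37, 4.51], [0.17, 1.92], [-2.96, 2.96]. Speed limits (rad/s): [2.39, 2.39, 3.14, 3.14, 3.14, 3.14, 3.14].

### API

Orientations are given as a rotation vector (axis times angle).
In Python, from bench import get_obs, grab_frame, hand_in gives the robot as it stands.
- The arm moves only by the tool drive_tool, never from a script. Its argument "rows" is a list of rows, each an object with "offset": the shift along the tool's x, y, z as a fraction of full scale, a list of three; "rotation": the turn, a rotation vector about the tool's x, y, z as a fraction of full scale, a list of three; "claw": the opening, from 0 (shut) to 1 (fully open). In form: [{"offset": [tx, ty, tz], "rotation": [wx, wy, wz], "claw": claw}, ...]. A call has 1 to 20 rows; each row is the pose to reach, as a shift and turn from the pose commanded when the call began, along the tool's axes at that moment; what a row does not reach only later rows make up. Full scale, the value 1, is 0.15 m for a shift and 2 rad for a turn. A row lasts 1/12 s, in which the tool goes at most 41.7 mm and 7.16 degrees, less where a joint would pass 70% of its speed; a pose out of reach is approached as far as the arm can. A call with a number of a shift or a turn outside -1 to 1 is refused whole. A call with a gripper value outside its range is refused whole. The fingers move at their own pace and stop on an object; "force" is the grip in N (left out, the last holds). Time passes only in rows, so rows that repeat a pose let the fingers close. It gives the time, the measured TCP pose, the force, the opening and the grip force at its end, in the units of the state.
- get_obs(): the state, without advancing time (a new reading comes with each control period).
- grab_frame(name): name is "scene" or "side" or "wrist"; returns a dict with "frame" (480x640x3 uint8, red, green, blue), "z_map" (480x640 float32, m along the optical axis (not along the pixel's ray), 0 where there is no reading), "vfov" (degrees; the focal length in pixels is half the picture's height over the tangent of half this angle, whatever the lens; pixels are square), "cx", "cy" (the principal point, pixels), "D" ([k1, k2, p1, p2, k3] as OpenCV has them; the pictures are not rectified), "R" (3x3) and "t" (3): a world point X has camera coordinates R X + t. Camera axes: x right, y down, z forward; pixel columns grow to the right and rows downward; lengths in m; the calibration is good to about 2 mm. A picture is of the moment at which its call begins.
- hand_in(): hands the job in; it is judged then, once.
The state is a dict: "clock": time; "joints": joint angles; "qvel": joint speeds; "tau": joint torques, N m; "tcp_pos": TCP position; "orientation": TCP orientation; "contact_force": force on the tool from outside, world axes, zero at the start; "moment": the same for the moment, N m; "grip_width": finger opening in m; "gripper_force": force on a finger pad.
Only numpy, scipy, OpenCV 4.12 (cv2) and the standard library are available. Lean on these libraries where they do the work, as an engineer would, in place of code of your own. Each camera call takes 0.05 s, during which the arm holds its last target. There are 200 camera calls.

### The job

A test card is lying ready in the open carrier at the front of the bench analyser. Using only light touches of the fingertips, first push the carrier gently all the way in, card and all, then tap the right-hand end of the rocker switch (as you face the analyser's front) fully down to choose the serum setting, then tap the large round start key and let it go. Leave the two square keys and everything else on the bench alone, and do not pick anything up.

Things in the scene. Friction and masses are not known exactly. Their poses are not given: they have to be found in the camera images.
- analyser: Analyser, fixed: white shell, grey top, 260 deep (x), 240 wide (y), 132 mm high. Origin: centre of its underside; +x from front to back, +y to the left as seen from the robot, which faces the front. Upright front face at x -130, 75 high; from its top edge the panel slopes up to the back at 0.26 rad. Controls in a row 42 up the slope: rocker y +68, square keys +12 and -26, start key -80.
- carrier_front (a point): Middle of the outer (robot side) face of the carrier's front plate: white, 52 mm wide, 8 mm thick, from 22 to 52 mm above the bench. Behind it a black tray 28 mm wide slides straight along the analyser's x axis through the port in the middle of its front. When fully in, this point is at x = -141 mm, y = 0 of the analyser.
- carrier (a joint): How far the carrier stands out, m: 0 = all the way in, against its stop; it starts at its open position, about 0.065 out. Slides against about 1.2 N and stays where it is left. Its front plate is cushioned: it gives 1 mm per 2 N, 6 mm at most, and springs back.
- card: The test card lying loose in the carrier's pocket: white, 70 x 20 x 5 mm, long side along the slide. Origin at the centre of its underside, about 50 mm behind the outer face of the front plate and 30 mm above the bench. The pocket has 1 to 2 mm of play and 5 mm high rims, as high as the card.
- rocker_right (a point): Point to tap on the rocker: top of its right half, 15 mm right of the pivot. The grey rocker is a shallow V, 42 mm wide (y) by 24 mm, in a 56 x 35 mm black frame 4 mm high on the sloping panel. This point stands about 15 mm off the panel when up and 9 mm when down.
- rocker (a joint): Angle of the rocker switch about a pivot running up the slope, rad: -0.2 = left end fully down (it starts near there, right end up), +0.2 = right end fully down (serum). About 1.1 N at the right-hand point tips it; it stays at whatever angle it is left. Its mounting gives about 1 mm per 2.5 N, 5 mm at most.
- start_key_top (a point): Middle of the top of the start key: round, grey, 35 mm across, its top 11 mm above the sloping panel, moving square to the panel.
- start_key (a joint): How far the start key is pressed, m: 0 = up, 0.008 = fully down. A light press of 0.003 (3.6 N) registers. Springs back; 1200 N/m, so 9.6 N is fully down.
- key_left (a joint): How far the left square key is pressed, m, 0 to 0.008. 20 x 20 mm grey key, top 9 mm above the panel. Not to be pressed.
- key_right (a joint): The same for the right square key, nearer the start key. Not to be pressed.
- dropper: White dropper bottle, 26 mm across, 62 mm tall, standing near the left of the analyser's carrier. A bystander: leave it alone. Origin at the centre of its underside.
- tube_rack: White block 34 x 90 mm holding three capped tubes, 82 mm tall, standing to the right of the carrier. A bystander: leave it alone. Origin at the centre of its underside.
- spare_card: Spare white test card 70 x 20 x 5 mm lying flat on the bench to the left of the carrier; not the one to be tested. A bystander: leave it alone. Origin at the centre of its underside.
- marker: Pen 135 mm long, 12 mm thick, lying on the bench on the right. A bystander: leave it alone. Origin at the centre of its underside.
- tip_box: Grey and clear pipette tip box 118 x 83 x 60 mm, away from the analyser. A bystander: leave it alone. Origin at the centre of its underside.
- reagent: Amber jar 60 mm across, 115 mm tall, away from the analyser. A bystander: leave it alone. Origin at the centre of its underside.
- beaker: Clear cup 66 mm across, 85 mm tall, away from the analyser. A bystander: leave it alone. Origin at the centre of its underside.
There are look-alikes about, which are no part of the job. Leave any orange or pink look-alike of the card alone.

How it is judged:
On the way, in this order (a step that is already met when the one before it is completed fails the run):
1. the carrier is all the way in (value of joint carrier below 0.003 m), for 0.1 s.
2. the right end of the rocker is fully down (value of joint rocker above 0.15 rad), for 0.1 s.
3. the start key is pressed (value of joint start_key above 0.003 m), for 0.02 s.
At the end, for the whole second after the job is handed in: The carrier is within 3 mm of fully in with the test card lying in its pocket at rest, the rocker's right end is down (beyond 0.15 rad), the start key has been pressed (3 mm or more) after that and is up again, and the square keys are up (value of joint carrier below 0.003 m and value of joint rocker above 0.15 rad and value of joint each of start_key, key_left, key_right below 0.001 m and horizontal distance between card and carrier_front below 0.06 m and height (world z) of card below 0.038 m and angle between card's own z axis and vertical below 0.12 rad and linear speed of card below 0.02 m/s); the robot touches nothing.
It fails at once if the start key is pressed while the carrier is still out or the rocker is not yet over (value of joint start_key above 0.002 m and (value of joint carrier above 0.004 m or value of joint rocker below 0.14 rad)).
It fails at once if a square key is pressed (2 mm or more) (value of joint any of key_left, key_right above 0.002 m).
It fails at once if the analyser is pushed hard (over 30 N) instead of lightly (contact force between any of the fingers, the arm and analyser above 30 N).
It fails at once if the test card is lifted or knocked out of the carrier (height (world z) of card above 0.042 m or horizontal distance between card and carrier_front above 0.065 m).
It fails at once if a bystander is moved by more than 15 mm, tipped over or picked up (distance of any of dropper, tube_rack, spare_card, marker, tip_box, reagent, beaker from where it was at the start of the episode above 0.015 m or angle between any of dropper, tube_rack, reagent, beaker's own z axis and vertical above 0.3 rad).
It also fails if it takes over 45 s, if anything falls off the work surface, if the arm or the gripper's body presses on something with over 40 N, if the wrist force passes 120 N, or if a joint passes its speed limit or range.

## Working session

There is one attempt and no reset: what is moved stays moved. The work goes in short steps, Python scripts to look and compute and a tool call to move; the robot and the scene stay as the last step left them, time stands still between calls to the robot, and variables do not carry over. Pictures are saved under pics/ and viewed, at most 10 in all, crops included, and the job is handed in when it is done.

Besides the shell and the picture viewer there is one more tool, called after ">>>" as name(argument=value, ...) on one line, values as JSON. drive_tool: Moves the arm, as the interface text tells. Its arguments: {"type":"object","properties":{"rows":{"type":"array","items":{"type":"object","properties":{"offset":{"type":"array","items":{"type":"number"}},"rotation":{"type":"array","items":{"type":"number"}},"claw":{"type":"number"}}}},"force":{"type":"number"}},"required":["rows"]}

```bash
mkdir -p pics; cat > h.py <<'E'
import numpy as np, cv2
from bench import get_obs, grab_frame, hand_in
from scipy.spatial.transform import Rotation as Ro
def cam(n,save=None):
    f=grab_frame(n)
    if save: cv2.imwrite(save,f["frame"][:,:,::-1])
    np.savez(f"{n}.npz",**{k:np.array(v) for k,v in f.items()})
    return f
def load(n): return np.load(f"{n}.npz")
def K(f):
    fl=240/np.tan(np.radians(float(f["vfov"]))/2)
    return np.array([[fl,0,float(f["cx"])],[0,fl,float(f["cy"])],[0,0,1]])
def cloud(f):
    v,u=np.mgrid[0:480,0:640].astype(np.float32)
    p=cv2.undistortPoints(np.stack([u,v],-1).reshape(-1,1,2),K(f),np.array(f["D"],float)).reshape(480,640,2)
    z=f["z_map"]; P=np.dstack([p*z[...,None],z])
    W=(P-np.array(f["t"]).reshape(3))@np.array(f["R"])
    W[z==0]=np.nan
    return W
def proj(f,X):
    rv=cv2.Rodrigues(np.array(f["R"],float))[0]
    return cv2.projectPoints(np.array(X,float).reshape(-1,3),rv,np.array(f["t"],float),K(f),np.array(f["D"],float))[0].reshape(-1,2)
E
python3 - <<'E'
from h import *
o=get_obs(); print({k:np.round(v,3) for k,v in o.items()})
a=cam("scene","pics/scene.png"); b=cam("side","pics/side.png"); cam("wrist")
for n,f in(("scene",a),("side",b)): print(n,f["vfov"],-np.array(f["R"]).T@np.array(f["t"]))
E
```

```text
{'clock': np.float64(0.0), 'joints': array([ 1.117,  0.478,  0.022,  1.556, -0.012,  1.109, -0.083]), 'qvel': array([ 0.001,  0.002, -0.002, -0.   ,  0.001,  0.001, -0.   ]), 'tau': array([-0.0000e+00, -5.9646e+01,  1.6080e+00, -2.8120e+01,  1.2000e-02,
        9.0000e-03,  0.0000e+00]), 'tcp_pos': array([ 0.229, -0.635,  0.23 ]), 'orientation': array([-3.093e+00, -5.400e-01,  1.000e-03]), 'contact_force': array([-0.66 ,  1.059, -0.043]), 'moment': array([ 0.029,  0.017, -0.047]), 'gripper_force': np.float64(0.0), 'grip_width': np.float64(0.086)}
scene 51.78858986514522 [ 1.36335774 -0.50298922  0.86185506]
side 48.670608057368646 [0.34260414 0.95571853 0.67289821]
```

View pics/scene.png

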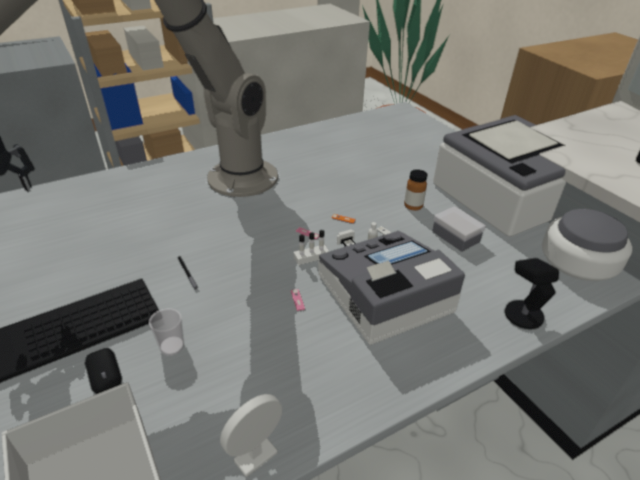

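View pics/side.png

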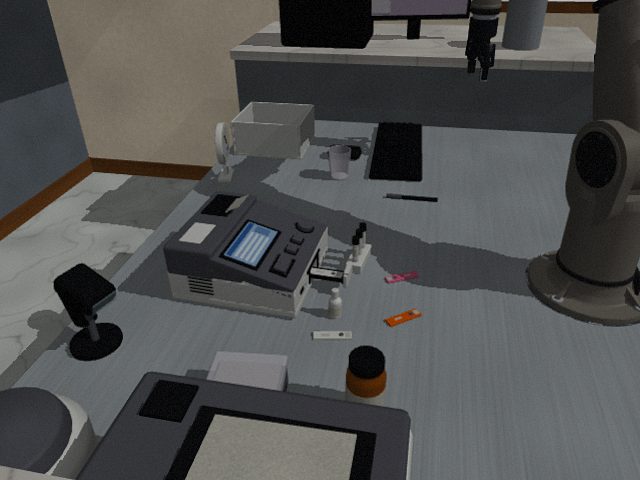

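The scene picture shows the analyser at about (395,285) from behind, with the tube rack at (312,245). The side picture shows the analyser at (250,255), the carrier's front plate at about (350,275), the dropper at (335,303) and the tube rack at (358,250). Next I'll enlarge the side crop and fit the analyser from the depth map.

```bash
python3 - <<'E'
from h import *
f=load("side"); c=cv2.cvtColor(f["frame"],cv2.COLOR_RGB2BGR)[190:340,210:390]
cv2.imwrite("pics/c1.png",cv2.resize(c,(720,600),interpolation=cv2.INTER_CUBIC))
W=cloud(f); 
for u,v in [(327,232),(294,309),(170,268),(232,197),(303,228),(283,264),(350,270),(335,318),(358,262),(260,240),(293,285)]: print(u,v,np.round(W[v,u],3))
E
```

```text
327 232 [ 0.546 -0.017  0.059]
294 309 [0.562 0.216 0.031]
170 268 [0.811 0.199 0.08 ]
232 197 [ 0.753 -0.002  0.135]
303 228 [0.588 0.03  0.093]
283 264 [0.594 0.166 0.095]
350 270 [0.475 0.104 0.052]
335 318 [0.488 0.198 0.005]
358 262 [0.469 0.031 0.022]
260 240 [0.655 0.114 0.109]
293 285 [0.565 0.205 0.078]
```

View pics/c1.png

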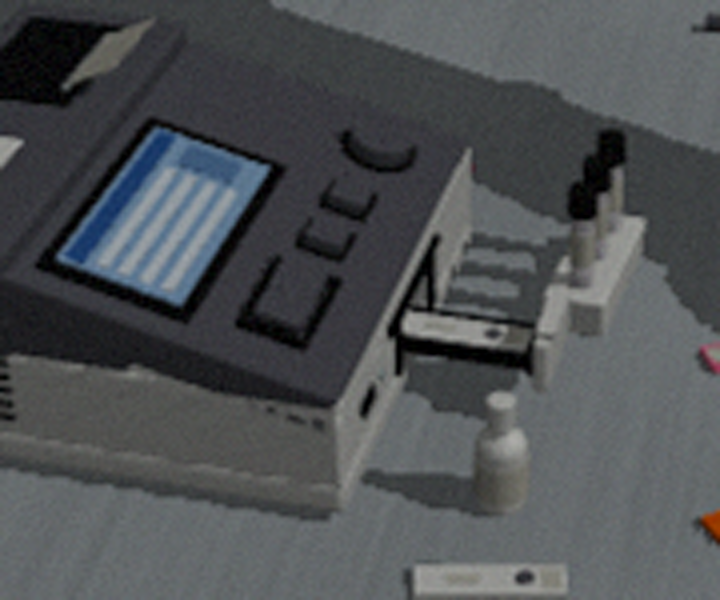

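The enlarged side crop (4x, origin 210,190) shows the start key at (380,148), square keys at (350,200) and (327,240), the rocker at (290,305), and the carrier with its card and front plate at (545,335). The dropper is at (500,455) and the rack at (605,270). I'll fit the analyser's pose with robust least squares on both clouds.

```bash
python3 - <<'E'
from h import *
from scipy.optimize import least_squares
S=cloud(load("side")).reshape(-1,3); C=cloud(load("scene")).reshape(-1,3)
def loc(P,p): 
    c,s=np.cos(p[2]),np.sin(p[2]); d=P[:,:2]-p[:2]
    return np.c_[d@[c,s],d@[-s,c],P[:,2]]
p=np.array([.69,.085,-.06])
def sel(P,p,w):
    L=loc(P,p); z=L[:,2]; zr=np.minimum(.075+(L[:,0]+.13)*np.tan(.26),.132)
    inx=abs(L[:,0])<.12; iny=abs(L[:,1])<.11; m=(z>.025)&(z<.062)
    return dict(front=P[m&iny&(abs(L[:,1])>.06)&(abs(L[:,0]+.13)<w)],left=P[m&inx&(abs(L[:,1]-.12)<w)],right=P[m&inx&(abs(L[:,1]+.12)<w)],back=P[m&iny&(abs(L[:,0]-.13)<w)],roof=P[inx&iny&(abs(z-zr)<w)&(L[:,0]<.05)])
for n,P in(("side",S),("scene",C),("both",np.r_[S,C])):
    P=P[~np.isnan(P).any(1)]; q=p.copy(); 
    for w in(.03,.015,.01,.008):
        g=sel(P,q,w)
        def r(q):
            out=[]
            for k,ax,v in(("front",0,-.13),("left",1,.12),("right",1,-.12),("back",0,.13)):
                if len(g[k])>30: out.append((loc(g[k],q)[:,ax]-v)/np.sqrt(len(g[k])))
            return np.concatenate(out)
        q=least_squares(r,q,loss="soft_l1",f_scale=.0003).x
    print(n,np.round(q,4),{k:len(v) for k,v in g.items()})
    for k,ax,v in(("front",0,-.13),("left",1,.12),("right",1,-.12),("back",0,.13)):
        if len(g[k]): print(k,np.round(1e3*np.median(loc(g[k],q)[:,ax]-v),1))
    L=loc(P,q)
    # roof plane: offset square to slope
    m=(abs(L[:,1])<.11)&(L[:,0]>-.12)&(L[:,0]<.05)&(L[:,2]>.06)
    h=(L[:,2]-.075)*np.cos(.26)-(L[:,0]+.13)*np.sin(.26); s=(L[:,0]+.13)*np.cos(.26)+(L[:,2]-.075)*np.sin(.26)
    print("panel h med",1e3*np.median(h[m]))
    for nm,y,k in(("start",-.08,.008),("rockR",.053,.005),("rockL",.083,.005),("kL",.012,.006),("kR",-.026,.006)):
        mm=m&(abs(L[:,1]-y)<k)&(abs(s-.042)<k); print(nm,mm.sum(),np.round(1e3*np.median(h[mm]),1))
    mm=(h>.006)&(h<.016)&m&(L[:,1]<-.05); print("start centroid",np.round(np.c_[L[:,1],s][mm].mean(0),4),mm.sum())
    c=P[(L[:,0]<-.18)&(L[:,0]>-.235)&(abs(L[:,1])<.03)&(L[:,2]>.03)&(L[:,2]<.058)]; Lc=loc(c,q); print("carrier min/max local",np.round(np.percentile(Lc,[2,50,98],axis=0),3).tolist())
E
```

```text
side [ 0.6824  0.0885 -0.0563] {'front': 214, 'left': 1730, 'right': 0, 'back': 0, 'roof': 4777}
front 0.1
left -0.0
panel h med 3.294871199356366
start 30 12.0
rockR 17 15.4
rockL 20 10.0
kL 25 9.9
kR 20 10.4
start centroid [-0.0778  0.1096] 292
carrier min/max local [[-0.208, -0.022, 0.031], [-0.201, 0.01, 0.04], [-0.181, 0.028, 0.057]]
scene [ 0.6814  0.0899 -0.0584] {'front': 0, 'left': 0, 'right': 588, 'back': 829, 'roof': 2121}
right 0.0
back -0.0
panel h med 3.7268478201234174
start 19 11.8
rockR 14 8.2
rockL 6 9.9
kL 11 9.8
kR 8 9.7
start centroid [-0.087   0.1076] 166
carrier min/max local [[-0.207, -0.026, 0.032], [-0.197, -0.002, 0.043], [-0.182, 0.024, 0.057]]
both [ 0.6819  0.0892 -0.0573] {'front': 215, 'left': 1729, 'right': 590, 'back': 828, 'roof': 6925}
front 0.6
left -0.6
right 0.7
back -0.5
panel h med 3.3370485053711776
start 51 11.9
rockR 32 14.5
rockL 26 9.9
kL 34 9.8
kR 29 10.1
start centroid [-0.0813  0.1083] 453
carrier min/max local [[-0.207, -0.024, 0.031], [-0.199, 0.003, 0.042], [-0.181, 0.026, 0.057]]
```

```bash
cat >> h.py <<'E'
A=np.array([.682,.089,0]); YAW=-.057
def w(l): return A+Ro.from_euler("z",YAW).apply(l)
def panel(s,y,h): c,d=np.cos(.26),np.sin(.26); return [-.13+s*c-h*d,y,.075+s*d+h*c]
def target(flip=0,tilt=.26):
    # tool x forward (or back if flip), tool z forward-down
    M=Ro.from_euler("z",YAW)*Ro.from_euler("y",-tilt)*Ro.from_euler("x",np.pi)
    return M*Ro.from_euler("z",np.pi) if flip else M
def go(pw,M,o=None):
    o=o or get_obs(); T=Ro.from_rotvec(o["orientation"])
    print("tcp",np.round(o["tcp_pos"],4),"F",np.round(o["contact_force"],1),"t",round(float(o["clock"]),2))
    print("offset",np.round(T.inv().apply(np.array(pw)-o["tcp_pos"])/.15,3),"rot",np.round((T.inv()*M).as_rotvec()/2,3))
E
python3 - <<'E'
from h import *
T=Ro.from_rotvec(get_obs()["orientation"]); print("tool axes\n",T.as_matrix().round(3))
for fl in(0,1): print(fl,target(fl).as_matrix().round(2).tolist()); go([.5,-.25,.25],target(fl))
P=np.r_[cloud(load("side")).reshape(-1,3),cloud(load("scene")).reshape(-1,3)]; P=P[~np.isnan(P).any(1)]
L=Ro.from_euler("z",-YAW).apply(P-A)
m=(L[:,2]>.012)&(L[:,0]<-.135)&(L[:,0]>-.4)&(abs(L[:,1])<.2); Q=L[m]
lab,n=None,0
g=np.zeros((80,60),np.uint8); ix=((Q[:,1]+.2)/.005).astype(int); iy=((Q[:,0]+.4)/.005).astype(int); g[ix,iy]=1
n,lab=cv2.connectedComponents(g)
for k in range(1,n):
    q=Q[lab[ix,iy]==k]
    if len(q)>15: print(len(q),np.percentile(q,1,axis=0).round(3),np.percentile(q,99,axis=0).round(3))
print("carrier front world",w([-.206,0,.037]),"start",w(panel(.042,-.08,.011)),"rock",w(panel(.042,.053,.015)))
E
```

```text
tool axes
 [[ 0.941  0.339 -0.001]
 [ 0.339 -0.941  0.001]
 [-0.    -0.001 -1.   ]]
0 [[0.96, -0.06, 0.26], [-0.06, -1.0, -0.01], [0.26, 0.0, -0.97]]
tcp [ 0.2286 -0.6346  0.2306] F [ 0.8 -0.2 -0.3] t 0.15
offset [ 2.571 -1.799 -0.127] rot [-0.027  0.128  0.2  ]
1 [[-0.96, 0.06, 0.26], [0.06, 1.0, -0.01], [-0.26, -0.0, -0.97]]
tcp [ 0.2286 -0.6346  0.2306] F [ 0.8 -0.2 -0.3] t 0.15
offset [ 2.571 -1.799 -0.127] rot [-0.178 -0.037 -1.359]
1237 [-0.222 -0.145  0.013] [-0.186 -0.056  0.085]
749 [-0.208 -0.024  0.025] [-0.136  0.027  0.058]
436 [-0.21   0.072  0.012] [-0.184  0.099  0.064]
carrier front world [0.47633456 0.10073564 0.037     ] start [0.58535276 0.01438473 0.09642767] rock [0.59190301 0.14722731 0.10029323]
```

>>> drive_tool(rows=[{"offset": [0.2,-0.15,-0.04],"rotation": [0,0,0],"claw": 0},{"offset": [0.4,-0.3,-0.08],"rotation": [0,0,0],"claw": 0},{"offset": [0.6,-0.45,-0.12],"rotation": [0,0,0],"claw": 0},{"offset": [0.8,-0.6,-0.12],"rotation": [0,0,0],"claw": 0},{"offset": [1,-0.7,-0.12],"rotation": [0,0,0],"claw": 0},{"offset": [1,-0.7,-0.12],"rotation": [0,0,0],"claw": 0}], force=20)

```text
clock: 0.65
tcp_pos: [0.3408, -0.4789, 0.2494]
orientation: [-3.089, -0.556, -0.006]
contact_force: [1.1, 0.5, -0.5]
grip_width: 0.0121
gripper_force: 0.0
```

>>> drive_tool(rows=[{"offset": [0.2,-0.15,0],"rotation": [0,0,0],"claw": 0},{"offset": [0.4,-0.3,0],"rotation": [0,0,0],"claw": 0},{"offset": [0.6,-0.45,0],"rotation": [0,0,0],"claw": 0},{"offset": [0.8,-0.6,0],"rotation": [0,0,0],"claw": 0},{"offset": [0.9,-0.8,0],"rotation": [0,0,0],"claw": 0},{"offset": [0.9,-0.9,0],"rotation": [0,0,0],"claw": 0},{"offset": [0.9,-0.9,0],"rotation": [0,0,0],"claw": 0}])

```text
clock: 1.23
tcp_pos: [0.4159, -0.3086, 0.249]
orientation: [-3.091, -0.549, 0.001]
contact_force: [-0.1, -0.3, 0.3]
grip_width: -0.0001
gripper_force: 0.0
```

```bash
python3 - <<'E'
from h import *
o=get_obs(); print(o["joints"].round(2),o["grip_width"]); go(w([-.27,0,.2]),target(),o)
E
```

```text
[ 0.64  0.21 -0.14  1.9   0.03  1.04 -0.73] -6.241874198818378e-05
tcp [ 0.4159 -0.3086  0.249 ] F [-0.1 -0.3  0.3] t 1.23
offset [ 0.927 -2.592  0.332] rot [-0.028  0.129  0.203]
```

>>> drive_tool(rows=[{"offset": [0.05,-0.2,0],"rotation": [0,0,0.04],"claw": 0},{"offset": [0.1,-0.4,0],"rotation": [0,0,0.08],"claw": 0},{"offset": [0.2,-0.6,0],"rotation": [0,0,0.12],"claw": 0},{"offset": [0.3,-0.8,0],"rotation": [0,0,0.16],"claw": 0},{"offset": [0.4,-1,0],"rotation": [0,0,0.2],"claw": 0},{"offset": [0.4,-1,0],"rotation": [0,0,0.2],"claw": 0},{"offset": [0.4,-1,0],"rotation": [0,0,0.2],"claw": 0}])

```text
clock: 1.82
tcp_pos: [0.4216, -0.1507, 0.2495]
orientation: [3.14, -0.08, 0.001]
contact_force: [-0.2, -0.6, -0.6]
grip_width: 0.0
gripper_force: 0.0
```

```bash
python3 - <<'E'
from h import *
o=get_obs(); print(o["joints"].round(2)); go(w([-.235,0,.2]),target(0,0),o)
E
```

```text
[ 0.42  0.09 -0.23  2.04  0.03  1.01 -1.44]
tcp [ 0.4216 -0.1507  0.2495] F [-0.2 -0.6 -0.6] t 1.82
offset [ 0.085 -1.694  0.329] rot [ 0.    -0.     0.003]
```

>>> drive_tool(rows=[{"offset": [0.03,-0.2,0],"rotation": [0,0,0],"claw": 0},{"offset": [0.05,-0.4,0],"rotation": [0,0,0],"claw": 0},{"offset": [0.07,-0.6,0],"rotation": [0,0,0],"claw": 0},{"offset": [0.09,-0.8,0],"rotation": [0,0,0],"claw": 0},{"offset": [0.09,-1,0.1],"rotation": [0,0,0],"claw": 0},{"offset": [0.09,-1,0.1],"rotation": [0,0,0],"claw": 0}])

```text
clock: 2.32
tcp_pos: [0.4428, 0.0015, 0.2329]
orientation: [-3.139, 0.076, 0.002]
contact_force: [-0.7, 0.4, 0.2]
grip_width: -0.0004
gripper_force: 0.0
```

>>> drive_tool(rows=[{"offset": [0,-0.2,0.1],"rotation": [0,0,0],"claw": 0},{"offset": [0,-0.4,0.2],"rotation": [0,0,0],"claw": 0},{"offset": [0,-0.6,0.22],"rotation": [0,0,0],"claw": 0},{"offset": [0,-0.69,0.22],"rotation": [0,0,0],"claw": 0},{"offset": [0,-0.69,0.22],"rotation": [0,0,0],"claw": 0},{"offset": [0,-0.69,0.22],"rotation": [0,0,0],"claw": 0}])

```text
clock: 2.82
tcp_pos: [0.4491, 0.0998, 0.201]
orientation: [3.14, -0.086, -0.001]
contact_force: [-0.5, -0.7, -0.1]
grip_width: 0.0001
gripper_force: 0.0
```

```bash
python3 - <<'E'
from h import *
o=get_obs(); print(o["joints"].round(2)); go(w([-.235,0,.03]),target(0,0),o)
f=cam("wrist","pics/w1.png")
E
```

```text
[ 0.06  0.19 -0.46  2.06  0.11  0.92 -2.08]
tcp [0.4491 0.0998 0.201 ] F [-0.5 -0.7 -0.1] t 2.82
offset [-0.012 -0.018  1.14 ] rot [0.    0.    0.001]
```

View pics/w1.png

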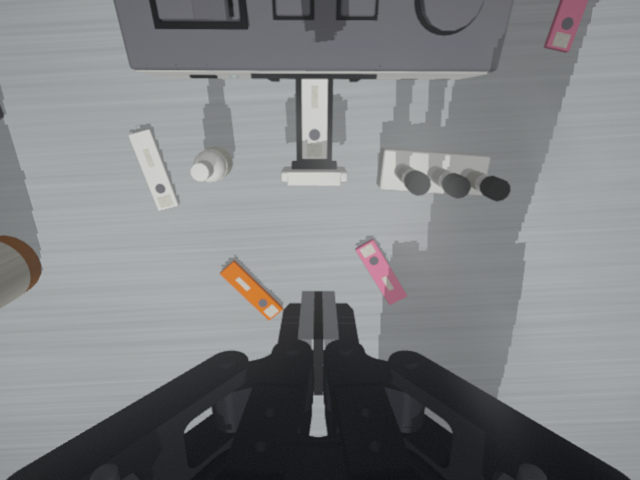

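The wrist picture shows the carrier plate at (314,177) with the card behind it. The dropper is at (210,165), the rack at (440,175), and the shut fingertips at (318,300), in line with the carrier. I'll check how far the linkages reach in the tool frame, and refine the plate position.

```bash
python3 - <<'E'
from h import *
f=load("wrist"); W=cloud(f); o=get_obs(); T=Ro.from_rotvec(o["orientation"])
G=T.inv().apply((W.reshape(-1,3)-o["tcp_pos"])); G=G[~np.isnan(G).any(1)]
G=G[(G[:,2]<.003)&(abs(G[:,1])<.1)&(abs(G[:,0])<.06)]
for a in range(-120,5,10):
    q=G[(G[:,2]*1e3>=a)&(G[:,2]*1e3<a+10)]
    if len(q): print(a,len(q),"x",q[:,0].min().round(3),q[:,0].max().round(3),"y",q[:,1].min().round(3),q[:,1].max().round(3))
for u,v in[(290,177),(314,177),(340,177),(450,15),(160,15),(235,15),(310,12)]:
    print(u,v,Ro.from_euler("z",-YAW).apply(W[v,u]-A).round(4))
E
```

```text
-100 459 x 0.018 0.021 y -0.018 0.019
-90 12277 x 0.005 0.019 y -0.061 0.062
-80 15634 x -0.007 0.019 y -0.058 0.058
-70 9515 x -0.011 0.019 y -0.05 0.052
-60 10278 x -0.012 0.015 y -0.042 0.042
-50 3731 x -0.012 0.015 y -0.033 0.034
-40 1359 x -0.011 0.013 y -0.017 0.018
-30 1154 x 0.006 0.012 y -0.013 0.014
-20 957 x 0.006 0.012 y -0.013 0.014
-10 410 x 0.007 0.012 y -0.012 0.014
290 177 [-0.2022  0.0175  0.0541]
314 177 [-0.2021 -0.0007  0.054 ]
340 177 [-0.2027 -0.0207  0.0506]
450 15 [-0.101  -0.0797  0.0936]
160 15 [-0.101   0.0887  0.0909]
235 15 [-0.0991  0.0466  0.0822]
310 12 [-0.0976  0.0013  0.0834]
```

>>> drive_tool(rows=[{"offset": [-0.01,-0.02,0.2],"rotation": [0,0,0],"claw": 0},{"offset": [-0.01,-0.02,0.4],"rotation": [0,0,0],"claw": 0},{"offset": [-0.01,-0.02,0.6],"rotation": [0,0,0],"claw": 0},{"offset": [-0.01,-0.02,0.8],"rotation": [0,0,0],"claw": 0},{"offset": [-0.01,-0.02,0.95],"rotation": [0,0,0],"claw": 0},{"offset": [-0.01,-0.02,1],"rotation": [0,0,0],"claw": 0},{"offset": [-0.01,-0.02,1],"rotation": [0,0,0],"claw": 0},{"offset": [-0.01,-0.02,1],"rotation": [0,0,0],"claw": 0}])

```text
clock: 3.53
tcp_pos: [0.4477, 0.1032, 0.0518]
orientation: [3.14, -0.088, 0.001]
contact_force: [0.6, 0.8, 0.0]
grip_width: -0.0001
gripper_force: 0.0
```

```bash
python3 - <<'E'
from h import *
o=get_obs(); print(o["joints"].round(2)); go(w([-.153,0,.038]),target(0,0),o)
E
```

```text
[-0.04  0.43 -0.39  2.18  0.29  0.58 -2.27]
tcp [0.4477 0.1032 0.0518] F [0.6 0.8 0. ] t 3.53
offset [0.545 0.006 0.093] rot [ 0.    -0.     0.001]
```

>>> drive_tool(rows=[{"offset": [0,0.006,0.05],"rotation": [0,0,0],"claw": 0},{"offset": [0,0.006,0.09],"rotation": [0,0,0],"claw": 0},{"offset": [0.03,0.006,0.09],"rotation": [0,0,0],"claw": 0},{"offset": [0.06,0.006,0.09],"rotation": [0,0,0],"claw": 0},{"offset": [0.08,0.006,0.09],"rotation": [0,0,0],"claw": 0},{"offset": [0.1,0.006,0.09],"rotation": [0,0,0],"claw": 0},{"offset": [0.12,0.006,0.09],"rotation": [0,0,0],"claw": 0},{"offset": [0.14,0.006,0.09],"rotation": [0,0,0],"claw": 0},{"offset": [0.16,0.006,0.09],"rotation": [0,0,0],"claw": 0},{"offset": [0.18,0.006,0.09],"rotation": [0,0,0],"claw": 0},{"offset": [0.2,0.006,0.09],"rotation": [0,0,0],"claw": 0},{"offset": [0.22,0.006,0.09],"rotation": [0,0,0],"claw": 0},{"offset": [0.24,0.006,0.09],"rotation": [0,0,0],"claw": 0},{"offset": [0.26,0.006,0.09],"rotation": [0,0,0],"claw": 0},{"offset": [0.28,0.006,0.09],"rotation": [0,0,0],"claw": 0},{"offset": [0.3,0.006,0.09],"rotation": [0,0,0],"claw": 0},{"offset": [0.3,0.006,0.09],"rotation": [0,0,0],"claw": 0}])

```text
clock: 4.95
tcp_pos: [0.4927, 0.1008, 0.0378]
orientation: [-3.14, 0.086, -0.001]
contact_force: [-0.7, 0.2, -0.6]
grip_width: -0.0001
gripper_force: 0.4
```

```bash
python3 - <<'E'
from h import *
go(w([-.153,0,.038]),target(0,0))
cam("wrist","pics/w2.png")
E
```

```text
tcp [0.4927 0.1008 0.0378] F [-0.7  0.2 -0.6] t 4.95
offset [ 0.244  0.007 -0.001] rot [-0.    -0.     0.001]
```

View pics/w2.png

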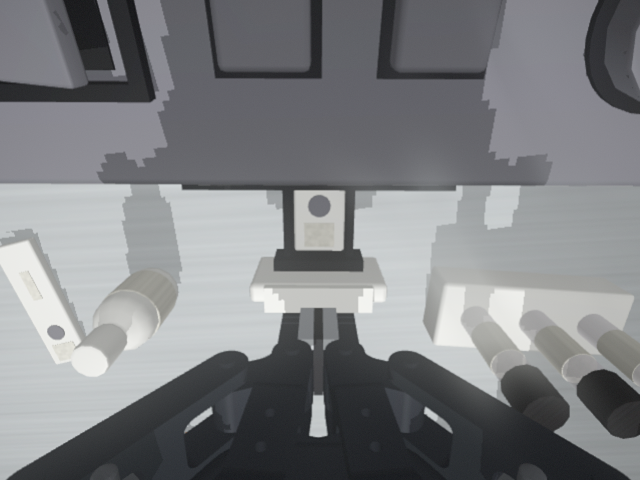

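The wrist picture shows the fingertips on the plate at (318,300). The card is in its pocket at (320,215), and the carrier has gone about halfway in. I'll keep going.

>>> drive_tool(rows=[{"offset": [0.02,0.003,0],"rotation": [0,0,0],"claw": 0},{"offset": [0.04,0.003,0],"rotation": [0,0,0],"claw": 0},{"offset": [0.06,0.003,0],"rotation": [0,0,0],"claw": 0},{"offset": [0.08,0.003,0],"rotation": [0,0,0],"claw": 0},{"offset": [0.1,0.003,0],"rotation": [0,0,0],"claw": 0},{"offset": [0.12,0.003,0],"rotation": [0,0,0],"claw": 0},{"offset": [0.14,0.003,0],"rotation": [0,0,0],"claw": 0},{"offset": [0.16,0.003,0],"rotation": [0,0,0],"claw": 0},{"offset": [0.18,0.003,0],"rotation": [0,0,0],"claw": 0},{"offset": [0.2,0.003,0],"rotation": [0,0,0],"claw": 0},{"offset": [0.21,0.003,0],"rotation": [0,0,0],"claw": 0},{"offset": [0.22,0.003,0],"rotation": [0,0,0],"claw": 0},{"offset": [0.23,0.003,0],"rotation": [0,0,0],"claw": 0},{"offset": [0.24,0.003,0],"rotation": [0,0,0],"claw": 0},{"offset": [0.24,0.003,0],"rotation": [0,0,0],"claw": 0},{"offset": [0.24,0.003,0],"rotation": [0,0,0],"claw": 0}])

```text
clock: 6.33
tcp_pos: [0.5281, 0.0984, 0.0379]
orientation: [3.14, -0.085, 0.0]
contact_force: [-1.1, 0.0, -0.7]
grip_width: 0.0001
gripper_force: 0.4
```

>>> drive_tool(rows=[{"offset": [0.007,0,0],"rotation": [0,0,0],"claw": 0},{"offset": [0.013,0,0],"rotation": [0,0,0],"claw": 0},{"offset": [0.02,0,0],"rotation": [0,0,0],"claw": 0},{"offset": [0.02,0,0],"rotation": [0,0,0],"claw": 0}])

```text
clock: 6.67
tcp_pos: [0.531, 0.0983, 0.0378]
orientation: [3.14, -0.085, 0.0]
contact_force: [-1.1, 0.8, 1.0]
grip_width: 0.0002
gripper_force: 0.7
```

```bash
python3 - <<'E'
from h import *
go(w([-.153,0,.038]),target(0,0))
E
```

```text
tcp [0.531  0.0983 0.0378] F [-1.1  0.8  1. ] t 6.67
offset [-0.012  0.004 -0.001] rot [ 0.    -0.     0.001]
```

>>> drive_tool(rows=[{"offset": [0.007,0,0],"rotation": [0,0,0],"claw": 0},{"offset": [0.013,0,0],"rotation": [0,0,0],"claw": 0},{"offset": [0.013,0,0],"rotation": [0,0,0],"claw": 0}])

```text
clock: 6.92
tcp_pos: [0.5324, 0.0982, 0.0378]
orientation: [3.14, -0.085, -0.001]
contact_force: [-4.2, 0.5, 1.7]
grip_width: 0.0
gripper_force: 1.9
```

>>> drive_tool(rows=[{"offset": [0.007,0,0],"rotation": [0,0,0],"claw": 0},{"offset": [0.013,0,0],"rotation": [0,0,0],"claw": 0},{"offset": [0.013,0,0],"rotation": [0,0,0],"claw": 0}])

```text
clock: 7.17
tcp_pos: [0.5338, 0.0981, 0.0377]
orientation: [3.14, -0.085, -0.003]
contact_force: [-6.8, 0.2, 4.5]
grip_width: -0.0
gripper_force: 3.2
```

>>> drive_tool(rows=[{"offset": [0,0,0],"rotation": [0,0,0],"claw": 0},{"offset": [-0.03,0,0],"rotation": [0,0,0],"claw": 0},{"offset": [-0.08,0,0],"rotation": [0,0,0],"claw": 0},{"offset": [-0.15,0,0],"rotation": [0,0,0],"claw": 0},{"offset": [-0.15,0,-0.2],"rotation": [0,0,0],"claw": 0},{"offset": [-0.15,0,-0.4],"rotation": [0,0,0],"claw": 0},{"offset": [-0.15,0,-0.6],"rotation": [0,0,0],"claw": 0},{"offset": [-0.15,0,-0.8],"rotation": [0,0,0],"claw": 0},{"offset": [-0.15,0,-0.9],"rotation": [0,0,0],"claw": 0},{"offset": [-0.15,0,-0.9],"rotation": [0,0,0],"claw": 0}])

```text
clock: 8.0
tcp_pos: [0.5145, 0.1001, 0.1767]
orientation: [-3.139, 0.085, -0.013]
contact_force: [-0.9, -0.4, -0.5]
grip_width: -0.0
gripper_force: 0.0
```

```bash
python3 - <<'E'
from h import *
go(w(panel(.042,.052,.05)),target(0,.26))
f=cam("wrist","pics/w3.png"); W=cloud(f)
L=Ro.from_euler("z",-YAW).apply(W.reshape(-1,3)-A)
m=(L[:,2]>.03)&(L[:,2]<.06)&(abs(L[:,1])<.03)&(L[:,0]<-.133)&(L[:,0]>-.2)
print(m.sum(), np.percentile(L[m],[2,50,98],axis=0).round(4).tolist())
E
```

```text
tcp [0.5145 0.1001 0.1767] F [-0.9 -0.4 -0.5] t 8.0
offset [ 0.436 -0.335  0.288] rot [-0.001  0.126  0.001]
837 [[-0.143, -0.0242, 0.05], [-0.1386, 0.0006, 0.0541], [-0.1344, 0.024, 0.0556]]
```

View pics/w3.png

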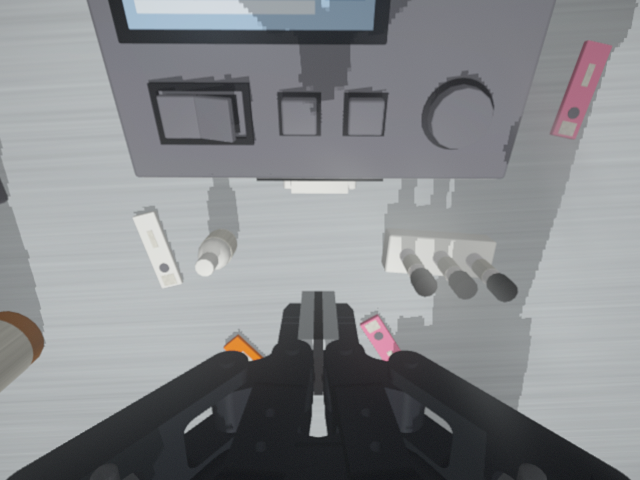

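The wrist picture shows the carrier fully in: the plate is at (320,186), flush below the panel edge. The rocker is at (205,117), the square keys at (299,114) and (365,114), and the start key at (460,113). I'll move to hover over the rocker, tilted square to the panel.

>>> drive_tool(rows=[{"offset": [0.1,-0.08,-0.05],"rotation": [0,0.03,0],"claw": 0},{"offset": [0.2,-0.16,-0.05],"rotation": [0,0.06,0],"claw": 0},{"offset": [0.32,-0.25,0],"rotation": [0,0.1,0],"claw": 0},{"offset": [0.44,-0.335,0.1],"rotation": [0,0.126,0],"claw": 0},{"offset": [0.44,-0.335,0.2],"rotation": [0,0.126,0],"claw": 0},{"offset": [0.44,-0.335,0.29],"rotation": [0,0.126,0],"claw": 0},{"offset": [0.44,-0.335,0.29],"rotation": [0,0.126,0],"claw": 0},{"offset": [0.44,-0.335,0.29],"rotation": [0,0.126,0],"claw": 0}])

```text
clock: 8.72
tcp_pos: [0.5795, 0.1456, 0.1275]
orientation: [3.108, -0.083, 0.388]
contact_force: [0.6, -0.1, 0.3]
grip_width: -0.0002
gripper_force: 0.0
```

```bash
python3 - <<'E'
from h import *
go(w(panel(.042,.052,.015)),target(0,.26))
# rocker location check from the previous wrist picture
f=load("wrist"); W=cloud(f); L=Ro.from_euler("z",-YAW).apply(W.reshape(-1,3)-A).reshape(480,640,3)
def pc(l): c,d=np.cos(.26),np.sin(.26); x=l[0]+.13; z=l[2]-.075; return np.round([c*x+d*z,l[1],c*z-d*x],4)
for n,u,v in(("frame TL",150,84),("frame BR",254,144),("rockR",222,118),("pivot",196,118),("rockR end",236,118),("rockR hi",222,97),("rockR lo",222,137),("start",460,113)): print(n,pc(L[v,u]))
print("pred",proj(f,[w(panel(.042,.053,.015)),w(panel(.042,-.08,.011)),w(panel(.042,.068,.009))]).round(0).tolist())
E
```

```text
tcp [0.5795 0.1456 0.1275] F [ 0.6 -0.1  0.3] t 8.72
offset [ 0.035 -0.009  0.196] rot [0.    0.006 0.002]
frame TL [0.0589 0.0936 0.0028]
frame BR [ 0.0232  0.0399 -0.0017]
rockR [0.0435 0.0535 0.0139]
pivot [0.0419 0.0696 0.0085]
rockR end [0.0396 0.0488 0.0001]
rockR hi [0.0538 0.0529 0.0103]
rockR lo [0.0325 0.0552 0.013 ]
start [ 0.046  -0.0777  0.0116]
pred [[223.0, 121.0], [462.0, 120.0], [199.0, 118.0]]
```

>>> drive_tool(rows=[{"offset": [0.035,0,0.08],"rotation": [0,0.006,0.002],"claw": 0},{"offset": [0.035,0,0.14],"rotation": [0,0.006,0.002],"claw": 0},{"offset": [0.035,0,0.17],"rotation": [0,0.006,0.002],"claw": 0},{"offset": [0.035,0,0.185],"rotation": [0,0.006,0.002],"claw": 0},{"offset": [0.035,0,0.195],"rotation": [0,0.006,0.002],"claw": 0},{"offset": [0.035,0,0.205],"rotation": [0,0.006,0.002],"claw": 0},{"offset": [0.035,0,0.215],"rotation": [0,0.006,0.002],"claw": 0},{"offset": [0.035,0,0.225],"rotation": [0,0.006,0.002],"claw": 0},{"offset": [0.035,0,0.235],"rotation": [0,0.006,0.002],"claw": 0},{"offset": [0.035,0,0.235],"rotation": [0,0.006,0.002],"claw": 0}])

```text
clock: 9.55
tcp_pos: [0.595, 0.1452, 0.0965]
orientation: [3.106, -0.091, 0.413]
contact_force: [-0.3, -0.1, 1.7]
grip_width: -0.0001
gripper_force: 0.5
```

```bash
python3 - <<'E'
from h import *
go(w(panel(.042,.052,.009)),target(0,.26))
E
```

```text
tcp [0.595  0.1452 0.0965] F [-0.3 -0.1  1.7] t 9.55
offset [-0.014 -0.006  0.01 ] rot [-0.    -0.002 -0.001]
```

>>> drive_tool(rows=[{"offset": [0,0,0.007],"rotation": [0,0,0],"claw": 0},{"offset": [0,0,0.014],"rotation": [0,0,0],"claw": 0},{"offset": [0,0,0.014],"rotation": [0,0,0],"claw": 0}])

```text
clock: 9.8
tcp_pos: [0.5955, 0.1452, 0.0944]
orientation: [3.106, -0.09, 0.413]
contact_force: [-0.7, -1.8, 1.7]
grip_width: -0.0
gripper_force: 0.9
```

>>> drive_tool(rows=[{"offset": [0,0,0.007],"rotation": [0,0,0],"claw": 0},{"offset": [0,0,0.014],"rotation": [0,0,0],"claw": 0},{"offset": [0,0,0.014],"rotation": [0,0,0],"claw": 0}])

```text
clock: 10.05
tcp_pos: [0.596, 0.1451, 0.0926]
orientation: [3.106, -0.091, 0.413]
contact_force: [-1.9, -1.9, 5.1]
grip_width: 0.0
gripper_force: 3.0
```

>>> drive_tool(rows=[{"offset": [0,0,0.008],"rotation": [0,0,0],"claw": 0},{"offset": [0,0,0.008],"rotation": [0,0,0],"claw": 0},{"offset": [0,0,0],"rotation": [0,0,0],"claw": 0},{"offset": [0,0,-0.05],"rotation": [0,0,0],"claw": 0},{"offset": [0,0,-0.2],"rotation": [0,0,0],"claw": 0},{"offset": [0,0,-0.4],"rotation": [0,0,0],"claw": 0},{"offset": [0,0.2,-0.4],"rotation": [0,0,0],"claw": 0},{"offset": [0,0.4,-0.4],"rotation": [0,0,0],"claw": 0},{"offset": [0,0.6,-0.4],"rotation": [0,0,0],"claw": 0},{"offset": [0,0.75,-0.4],"rotation": [0,0,0],"claw": 0},{"offset": [0,0.88,-0.4],"rotation": [0,0,0],"claw": 0},{"offset": [0,0.88,-0.4],"rotation": [0,0,0],"claw": 0}])

```text
clock: 11.05
tcp_pos: [0.5718, 0.0091, 0.15]
orientation: [3.104, -0.1, 0.41]
contact_force: [0.1, -0.5, 0.5]
grip_width: 0.0002
gripper_force: 0.0
```

```bash
python3 - <<'E'
from h import *
go(w(panel(.043,-.08,.011)),target(0,.26))
s=cam("side"); c=cv2.cvtColor(s["frame"],cv2.COLOR_RGB2BGR)[190:340,210:390]
a=cv2.resize(c,(720,600),interpolation=cv2.INTER_CUBIC)
cv2.imwrite("pics/c2.png",a)
P=np.r_[cloud(s).reshape(-1,3),cloud(cam("scene")).reshape(-1,3),cloud(cam("wrist")).reshape(-1,3)]; P=P[~np.isnan(P).any(1)]
L=Ro.from_euler("z",-YAW).apply(P-A); c,d=np.cos(.26),np.sin(.26); x=L[:,0]+.13; z=L[:,2]-.075; s_=c*x+d*z; h=c*z-d*x
for y in(.049,.053,.058,.063,.068,.073,.078,.083,.087):
    m=(abs(L[:,1]-y)<.0025)&(abs(s_-.042)<.007)&(h<.02)&(h>.003); print(y,m.sum(),np.round(1e3*np.median(h[m]),1))
E
```

```text
tcp [0.5718 0.0091 0.15  ] F [ 0.1 -0.5  0.5] t 11.05
offset [-0.001 -0.041  0.367] rot [ 0.001 -0.001 -0.003]
0.049 215 7.9
0.053 231 8.0
0.058 222 8.1
0.063 223 8.2
0.068 272 9.1
0.073 280 11.1
0.078 302 12.9
0.083 263 14.8
0.087 47 15.1
```

View pics/c2.png

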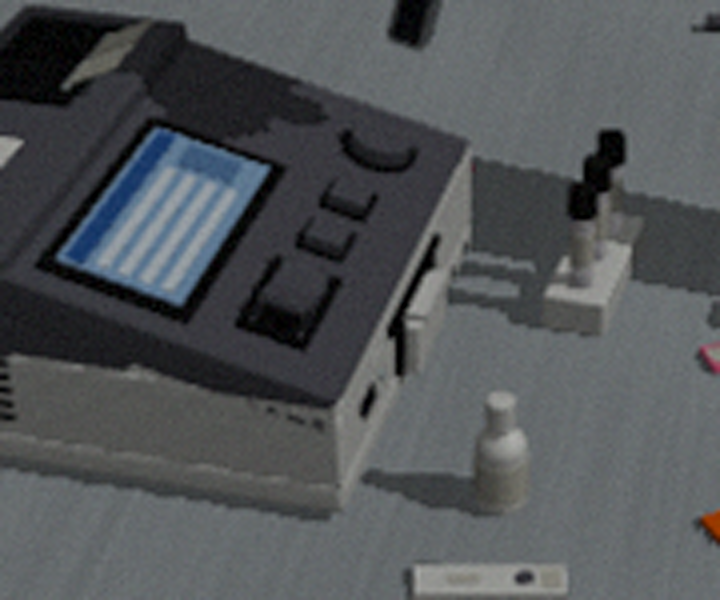

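The side crop shows the carrier flush at (425,320), the rocker tipped with its right end down at (290,300), and the dropper and rack where they were. The depth profile agrees: the right half lies flat at 8 mm and the left end is up at 15 mm. Next is the start key.

>>> drive_tool(rows=[{"offset": [0,-0.04,0.12],"rotation": [0,0,0],"claw": 0},{"offset": [0,-0.04,0.24],"rotation": [0,0,0],"claw": 0},{"offset": [0,-0.04,0.32],"rotation": [0,0,0],"claw": 0},{"offset": [0,-0.04,0.35],"rotation": [0,0,0],"claw": 0},{"offset": [0,-0.04,0.365],"rotation": [0,0,0],"claw": 0},{"offset": [0,-0.04,0.375],"rotation": [0,0,0],"claw": 0},{"offset": [0,-0.04,0.385],"rotation": [0,0,0],"claw": 0},{"offset": [0,-0.04,0.395],"rotation": [0,0,0],"claw": 0},{"offset": [0,-0.04,0.4],"rotation": [0,0,0],"claw": 0},{"offset": [0,-0.04,0.4],"rotation": [0,0,0],"claw": 0}])

```text
clock: 12.03
tcp_pos: [0.5887, 0.0199, 0.0928]
orientation: [3.107, -0.09, 0.414]
contact_force: [-3.6, 2.5, 4.8]
grip_width: 0.0001
gripper_force: 2.6
```

>>> drive_tool(rows=[{"offset": [0,0,0.008],"rotation": [0,0,0],"claw": 0},{"offset": [0,0,0.008],"rotation": [0,0,0],"claw": 0}])

```text
clock: 12.2
tcp_pos: [0.5891, 0.0198, 0.0916]
orientation: [3.107, -0.09, 0.414]
contact_force: [-4.0, 1.9, 7.0]
grip_width: -0.0002
gripper_force: 3.4
```

>>> drive_tool(rows=[{"offset": [0,0,-0.03],"rotation": [0,0,0],"claw": 0},{"offset": [0,0,-0.1],"rotation": [0,0,0],"claw": 0},{"offset": [0,0,-0.25],"rotation": [0,0,0],"claw": 0},{"offset": [0,0,-0.45],"rotation": [0,0,0],"claw": 0},{"offset": [0,0,-0.65],"rotation": [0,0,0],"claw": 0},{"offset": [0,0,-0.65],"rotation": [0,0,0],"claw": 0},{"offset": [0,0,-0.65],"rotation": [0,0,0],"claw": 0}])

```text
clock: 12.78
tcp_pos: [0.5645, 0.0201, 0.1879]
orientation: [3.105, -0.092, 0.419]
contact_force: [1.1, -0.3, 0.0]
grip_width: -0.0001
gripper_force: 0.0
```

```bash
python3 - <<'E'
from h import *
go(w(panel(.043,-.08,.011)),target(0,.26))
P=np.r_[cloud(cam("side")).reshape(-1,3),cloud(cam("scene")).reshape(-1,3),cloud(cam("wrist","pics/w4.png")).reshape(-1,3)]; P=P[~np.isnan(P).any(1)]
L=Ro.from_euler("z",-YAW).apply(P-A); c,d=np.cos(.26),np.sin(.26); x=L[:,0]+.13; z=L[:,2]-.075; s_=c*x+d*z; h=c*z-d*x
for y in(.053,.083,.012,-.026,-.08):
    m=(abs(L[:,1]-y)<.004)&(abs(s_-.042)<.006)&(h<.02)&(h>-.005); print(y,m.sum(),np.round(1e3*np.median(h[m]),1))
E
```

```text
tcp [0.5645 0.0201 0.1879] F [ 1.1 -0.3  0. ] t 12.78
offset [-0.019  0.03   0.625] rot [-0.    -0.004 -0.001]
0.053 238 7.9
0.083 250 14.5
0.012 223 8.0
-0.026 226 7.9
-0.08 222 10.1
```

View pics/w4.png

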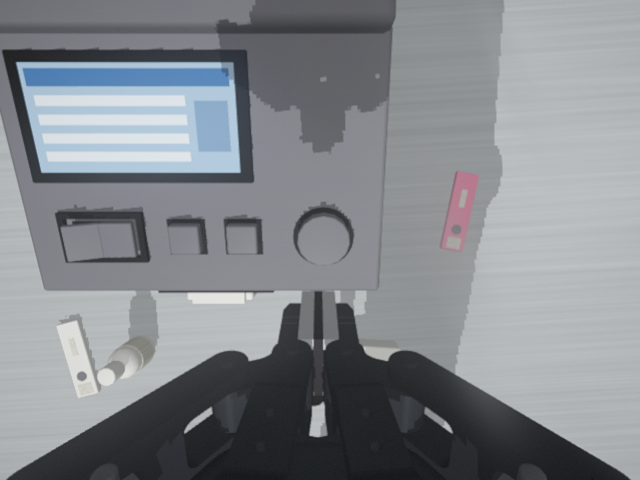

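The wrist picture shows the carrier closed at (220,296), the rocker's right end down at (118,238), and the start key at (323,237) and square keys at (185,237) and (243,237) all up. The gripper is clear of everything, so I'm handing in.

```bash
python3 -c "
from bench import hand_in; print(hand_in())"
```

```text
the job is handed in; nothing more can be done
None
```

The carrier is fully in with the card, the rocker's right end is down (serum), and the start key was pressed and released; the job is handed in, but no pass or fail result came back.

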